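# Reset the gas cut-off with its key

### The arm

A 6-joint arm with a two-finger parallel gripper is mounted at the origin on a cart in front of the work surface, level with it; the furniture and walls round the work are solid. World frame = base frame: x ahead of the robot, y to its left, z up, the work surface at z = 0. Lengths are in m, angles in rad, forces in N, time in s.
With the tool pointing down it reaches from about 0.35 to 0.975 m from the base axis. Payload 4.9 kg.
Tool frame: the origin (TCP) lies midway between the tips of the shut fingers; the grasp point (between the pads) lies 19 mm behind it; z points along the fingers, y is the line along which they close (so a half turn about z gives the same grasp; the last joint's range is limited). The gripper opens to 85 mm and grips with 20 to 120 N. Pads are 22 mm wide; open, the fingers measure 114 mm over their backs; the gripper's body (76 mm by 85 mm) begins 54 mm behind the grasp point. The pads swing forward as they close: fully open they stand 13 mm farther back than shut.
Start: joints at [1.207, 0.053, 1.613, -0, 1.476, -0.119], TCP at [0.151, 0.606, 0.231] pointing down, gripper open.
Joint ranges: [-3.01, 3.01], [-1.01, 2.22], [0.06, 2.58], [-1.02, 4.17], [0.09, 2.62], [-3.14, 3.14]. Speed limits (rad/s): [2.57, 2.57, 3.14, 3.14, 3.14, 3.14].

### API

Orientations are given as a rotation vector (axis times angle).
In Python, from station import ctrl gives the robot as it stands.
- The arm moves only by the tool step_arm, never from a script. Its argument "targets" is a list of rows, each an object with "travel": the shift along the world's x, y, z as a fraction of full scale, a list of three; "angular": the turn, a rotation vector about the world's x, y, z as a fraction of full scale, a list of three; "gripper": the opening, from 0 (shut) to 1 (fully open). In form: [{"travel": [x, y, z], "angular": [rx, ry, rz], "gripper": gripper}, ...]. A call has 1 to 10 rows; each row is the pose to reach, as a shift and turn from the pose commanded when the call began; what a row does not reach only later rows make up. Full scale, the value 1, is 0.6 m for a shift and pi/4 rad for a turn. A row lasts 1/10 s, in which the tool goes at most 50 mm and 8.59 degrees, less where a joint would pass 70% of its speed; a pose out of reach is approached as far as the arm can. A call with a number of a shift or a turn outside -1 to 1 is refused whole. A call with a gripper value outside its range is refused whole. The fingers move at their own pace and stop on an object; "squeeze" is the grip in N (left out, the last holds). Time passes only in rows, so rows that repeat a pose let the fingers close. It gives the time, the measured TCP pose, the force, the opening and the grip force at its end, in the units of the state.
- ctrl.get_obs(): the state, without advancing time (a new reading comes with each control period).
- ctrl.get_image(name): name is "side" or "top"; returns a dict with "img" (400x640x3 uint8, red, green, blue), "fx", "fy", "cx", "cy" (pixels), "rvec" (rotation vector, rad) and "tvec" (3), from world to camera coordinates, as OpenCV has them. Camera axes: x right, y down, z forward; pixel columns grow to the right and rows downward; lengths in m; the calibration is good to about 2 mm. A picture is of the moment at which its call begins. There is no depth.
- ctrl.finish_job(): hands the job in; it is judged then, once.
The state is a dict: "t": time; "q": joint angles; "dq": joint speeds; "effort": joint torques, N m; "tool_pos": TCP position; "tool_rot": TCP orientation; "contact_force": force on the tool from outside, world axes, zero at the start; "wrist_torque": the same for the moment, N m; "opening": finger opening in m; "grip_force": force on a finger pad.
Only numpy, scipy, OpenCV 4.12 (cv2) and the standard library are available. Lean on these libraries where they do the work, as an engineer would, in place of code of your own. Each camera call takes 0.05 s, during which the arm holds its last target. There are 200 camera calls.

### The job

Reset the kitchen's gas cut-off: take the key from its wooden stand, push it into the lock on top of the grey box until its collar sits on the plate, and turn it clockwise until it bears firmly against the stop for a moment. Then turn it back until you feel that the lock is fully home, draw the key straight out and stand it in its wooden stand again. Do not force the lock at any time, and leave the vegetables alone.

Things in the scene. Friction and masses are not known exactly. Their poses are not given: they have to be found in the camera images.
- key: Steel key with a blue flat grip, 73 mm long, about 70 g. Origin at its nose (lowest point), z up the shaft. Shaft 9 mm in diameter, nose tapered to 4 mm over the lowest 7 mm. Two wings along +y and -y: 26 mm tip to tip, 4 mm thick, from z = 12 to 24 mm, the lowest 2 mm stepped in by 1 mm. Same after a half turn about z.
- key_collar (a point): Centre of the underside of the key's round collar (34 mm in diameter, 4 mm thick), 32 mm above the nose.
- key_grip (a point): Centre of the key's blue grip, 58 mm above the nose. The grip is 8 mm thick along the key's x, 36 mm wide along its y and reaches from 39 to 73 mm above the nose; pinch it across x.
- lock_box: Grey steel box 90 x 100 x 60 mm (x, y, z), fixed, origin under its centre; z up. Pressing or levering the key in it with over 40 N counts as forcing. Red ticks on its top mark the home direction of the key.
- keyhole (a point): Keyhole centre at the upper face of the box's 6 mm top plate; axes as the box. An 11 mm square for the shaft with a slot 28 mm long, 6 mm wide along y for the wings; free chamber below. With the collar on the plate the wings lie 2 mm below the plate and can turn under it; turned, they cannot be drawn out; they pass the slot within about 0.08 rad of y.
- barrel (a joint): Turn of the hidden barrel in the lock, rad: 0 = home (a rigid end; it starts there), grows clockwise seen from above. The key drives it with about 0.12 rad of play either way, so a key merely aligned with the slot leaves it short of home: turn on until its end is felt, then back to the slot. Stiff, about 0.05 N m; it stays where it is left.
- stop_pin: Hidden upright steel pin, 2 mm radius, in the lock's chamber, fixed, placed differently from lock to lock; origin on its axis. A wing of the key bears on it about 11 mm from the key's axis after a clockwise turn of 0.75 to 1.4 rad. Rigid: 3 to 15 N on it is firm and safe, that is 0.03 to 0.16 N m on top of the barrel's friction.
- key_stand: Fixed wooden block 50 x 56 x 42 mm, origin under its centre, with an upright slot 14 mm (x) by 31 mm (y), 36 mm deep. The key stands in it with its collar on the block's top, its nose 10 mm above the worktop, wings along the slot (some 0.25 rad of play).
- stand_top (a point): Centre of the slot at the top face of the wooden stand.
- tomato: Red tomato, 70 mm, loose bystander; origin at its underside.
- onion: Brown onion, 83 mm wide and 94 mm tall, loose bystander; origin at its underside.
- garlic: Bulb of garlic, 60 mm, loose bystander; origin at its underside.
Things that resemble listed ones, but are neither listed nor needed, are in the scene too. Several things have the shape of the key; the one meant has the colours described above.

How it is judged:
By the outcome, as a careful person would: the job done as asked, in the order asked, and still so for the second after the job is handed in, with the robot touching nothing.
It also fails if it takes over 72 s, if anything falls off the work surface, if the arm or the gripper's body presses on something with over 40 N, if the wrist force passes 120 N, or if a joint passes its speed limit or range.

## Working session

There is one attempt and no reset: what is moved stays moved. The work goes in short steps, Python scripts to look and compute and a tool call to move; the robot and the scene stay as the last step left them, time stands still between calls to the robot, and variables do not carry over. Pictures are saved under pics/ and viewed, at most 10 in all, crops included, and the job is handed in when it is done.

Besides the shell and the picture viewer there is one more tool, called after "Emit:" by a JSON object that holds its "fn" and its "kwargs", one argument or row to a line. step_arm: Moves the arm, as the interface text tells. Its arguments: {"type":"object","properties":{"targets":{"type":"array"},"squeeze":{"type":"number"}},"required":["targets"]}

```bash
mkdir -p pics; ls
python3 - <<'E'
from station import ctrl
import cv2
for n in("top","side"):
    d=ctrl.get_image(n); cv2.imwrite(f"pics/{n}0.png",d["img"][:,:,::-1]); print(n,d["fx"],d["fy"],d["cx"],d["cy"],d["rvec"],d["tvec"])
print(ctrl.get_obs())
E
```

```text
pics
top 459.396565545874 459.396565545874 320.53847355277173 201.7477328145887 [ 2.15907411 -2.14273619  0.12382396] [-0.08688866  0.55263473  0.96843268]
side 515.4584220379176 515.4584220379176 318.4047100375213 203.7364051339321 [ 0.98507703  2.47098125 -1.00927533] [ 0.44078417 -0.17069648  1.33159236]
{'t': 0.1, 'q': array([ 1.20699523e+00,  5.33247439e-02,  1.61412555e+00, -1.56373259e-05,
        1.47603501e+00, -1.18971361e-01]), 'dq': array([ 0.00100879, -0.00092409, -0.00220078, -0.0002102 , -0.00114896,
       -0.00034206]), 'effort': array([ 1.59211877e-04, -3.94903779e+01, -3.71363568e+01, -2.05703009e-05,
        3.91373673e-03, -7.89636687e-06]), 'tool_pos': array([0.15128008, 0.60583746, 0.23018355]), 'tool_rot': array([-3.83561968e-01, -3.11764794e+00,  2.89221670e-03]), 'contact_force': array([ 0.5377359 , -0.24163107, -0.05383751]), 'wrist_torque': array([ 0.01081575, -0.00090443, -0.00677836]), 'grip_force': 0.0, 'opening': 0.08575829442756416}
```

View pics/top0.png

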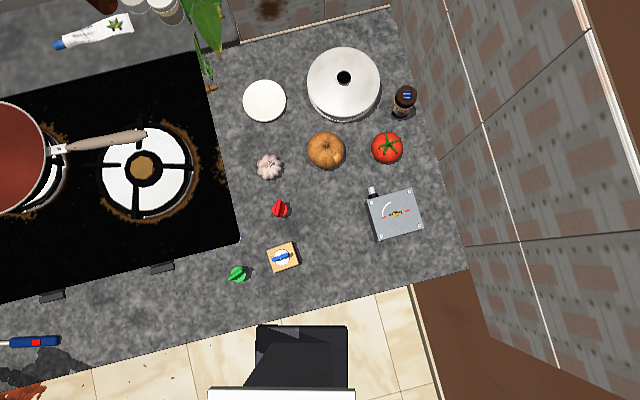

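View pics/side0.png

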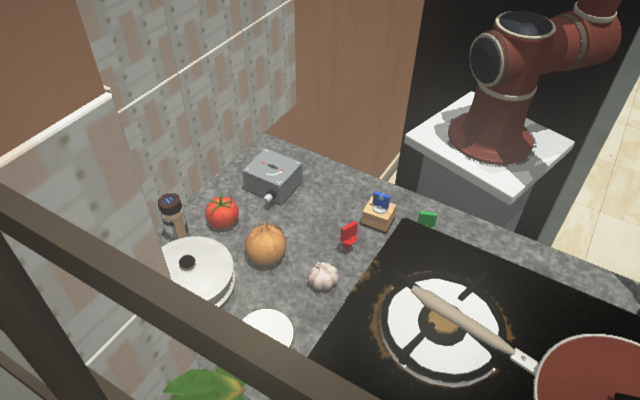

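The top view shows three key shapes: blue in the wooden stand (282,257), red (280,208) and green (237,274). The blue one fits the description. In the side view they are at (381,202), (348,234) and (428,218). The lock box is at top (396,213), side (272,175). I'll check with close crops.

Run:
```python
import cv2,numpy as np
t=cv2.imread("pics/top0.png");s=cv2.imread("pics/side0.png")
f=lambda i,x,y,w,h:cv2.resize(i[y:y+h,x:x+w],(400,300),interpolation=cv2.INTER_CUBIC)
cv2.imwrite("pics/crop0.png",np.vstack([np.hstack([f(t,256,236,56,42),f(t,356,180,80,60)]),np.hstack([f(s,350,185,64,48),f(s,236,145,80,60)])]))
```

```text
(no output)
```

View pics/crop0.png

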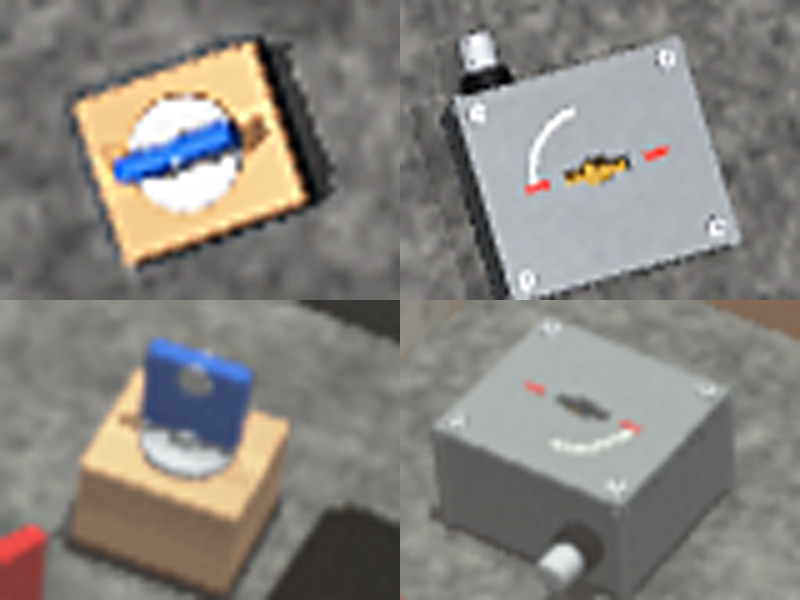

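The crop confirms the blue key standing in its wooden stand, with a white collar. The keyhole is at top (475.., crop 597,170), with red ticks along the box's long side. Next I fit the poses.

```bash
cat > h.py <<'E'
import numpy as np,cv2
from scipy.optimize import least_squares
from station import ctrl
C={}
for n in("top","side"):
    d=ctrl.get_image(n);C[n]=(np.array([[d["fx"],0,d["cx"]],[0,d["fy"],d["cy"]],[0,0,1.]]),d["rvec"],d["tvec"])
def proj(n,P):
    K,r,t=C[n];return cv2.projectPoints(np.array(P,float),r,t,K,None)[0][:,0]
def un(p,x0,y0,s): return (np.array(p,float)+.5)/s-.5+[x0,y0]
def planez(n,p,z):
    K,r,t=C[n];R=cv2.Rodrigues(np.array(r))[0];d=R.T@np.linalg.inv(K)@[p[0],p[1],1];c=-R.T@np.array(t);return c+d*(z-c[2])/d[2]
E
python3 - <<'E'
from h import *
for n in C: 
    K,r,t=C[n]; print(n,"cam",-cv2.Rodrigues(np.array(r))[0].T@np.array(t))
st=[(75,103),(255,38),(310,198),(135,262)]
T=lambda l:[un(p,256,236,400/56) for p in l]
L=lambda l:[un((p[0]-400,p[1]),356,180,5) for p in l]
S=lambda l:[un((p[0],p[1]-300),350,185,6.25) for p in l]
Q=lambda l:[un((p[0]-400,p[1]-300),236,145,5) for p in l]
for nm,A in(("stand top",[planez("top",p,.042) for p in T(st)]),("stand side",[planez("side",p,.042) for p in S([(78,463),(240,520),(288,428)])]),
 ("grip top",[planez("top",p,.083) for p in T([(113,168),(240,128)])]),
 ("grip side top edge",[planez("side",p,.083) for p in S([(148,347),(252,377)])]),
 ("lock top",[planez("top",p,.06) for p in L([(450,97),(680,36),(742,240),(505,300)])]),("lock side",[planez("side",p,.06) for p in Q([(550,315),(733,390),(615,508),(433,432)])]),
 ("hole/ticks top",[planez("top",p,.06) for p in L([(597,170),(538,187),(657,152)])]),("hole/ticks side",[planez("side",p,.06) for p in Q([(583,405),(535,387),(630,427)])])):
    A=np.array(A)[:,:2];print(nm,A.mean(0).round(4));print(A.round(4).tolist())
    d=np.diff(A,axis=0);print("  len",np.linalg.norm(d,axis=1).round(4),"ang",np.arctan2(d[:,1],d[:,0]).round(3))
E
```

```text
top cam [ 0.42704506 -0.09443815  1.02933502]
side cam [1.05872554 0.45156464 0.81960709]
stand top [ 0.4337 -0.0029]
[[0.4474, 0.033], [0.4673, -0.0207], [0.4198, -0.0379], [0.4005, 0.014]]
  len [0.0572 0.0505 0.0554] ang [-1.217 -2.794  1.927]
stand side [0.4368 0.0104]
[[0.465, -0.0203], [0.445, 0.0341], [0.4005, 0.0172]]
  len [0.058  0.0476] ang [ 1.922 -2.779]
grip top [ 0.434  -0.0018]
[[0.4281, 0.0163], [0.4398, -0.0199]]
  len [0.0381] ang [-1.259]
grip side top edge [0.433  0.0005]
[[0.4402, -0.0159], [0.4258, 0.0169]]
  len [0.0357] ang [1.985]
lock top [ 0.5268 -0.2396]
[[0.5566, -0.1788], [0.5835, -0.2768], [0.4966, -0.3014], [0.4706, -0.2015]]
  len [0.1017 0.0903 0.1032] ang [-1.303 -2.865  1.825]
lock side [ 0.5247 -0.2399]
[[0.493, -0.301], [0.4668, -0.204], [0.5561, -0.1814], [0.5829, -0.2732]]
  len [0.1005 0.0922 0.0957] ang [ 1.835  0.248 -1.286]
hole/ticks top [ 0.526 -0.241]
[[0.5258, -0.2408], [0.5184, -0.2158], [0.5337, -0.2663]]
  len [0.0261 0.0527] ang [ 1.859 -1.277]
hole/ticks side [ 0.5235 -0.2416]
[[0.5228, -0.242], [0.5307, -0.2661], [0.5171, -0.2166]]
  len [0.0254 0.0514] ang [-1.256  1.837]
```

Emit:
{"fn": "step_arm", "kwargs": {
  "targets": [
    {"travel": [0.23,-0.5,-0.03],"angular": [0,0,-0.9],"gripper": 0.5},
    {"travel": [0.23,-0.5,-0.03],"angular": [0,0,-0.9],"gripper": 0.5},
    {"travel": [0.23,-0.5,-0.03],"angular": [0,0,-0.9],"gripper": 0.5},
    {"travel": [0.23,-0.5,-0.03],"angular": [0,0,-0.9],"gripper": 0.5},
    {"travel": [0.23,-0.5,-0.03],"angular": [0,0,-0.9],"gripper": 0.5},
    {"travel": [0.23,-0.5,-0.03],"angular": [0,0,-0.9],"gripper": 0.5},
    {"travel": [0.23,-0.5,-0.03],"angular": [0,0,-0.9],"gripper": 0.5},
    {"travel": [0.23,-0.5,-0.03],"angular": [0,0,-0.9],"gripper": 0.5},
    {"travel": [0.23,-0.5,-0.03],"angular": [0,0,-0.9],"gripper": 0.5}
  ]
}}

```text
t: 1.1
tool_pos: [0.2896, 0.3061, 0.2133]
tool_rot: [-1.441, -2.791, -0.001]
contact_force: [-1.0, 0.6, -0.5]
opening: 0.0427
grip_force: 0.0
```

Emit:
{"fn": "step_arm", "kwargs": {
  "targets": [
    {"travel": [0.239,-0.513,-0.05],"angular": [0,0,-0.327],"gripper": 0.5},
    {"travel": [0.239,-0.513,-0.05],"angular": [0,0,-0.327],"gripper": 0.5},
    {"travel": [0.239,-0.513,-0.05],"angular": [0,0,-0.327],"gripper": 0.5},
    {"travel": [0.239,-0.513,-0.05],"angular": [0,0,-0.327],"gripper": 0.5},
    {"travel": [0.239,-0.513,-0.05],"angular": [0,0,-0.327],"gripper": 0.5},
    {"travel": [0.239,-0.513,-0.05],"angular": [0,0,-0.327],"gripper": 0.5},
    {"travel": [0.239,-0.513,-0.05],"angular": [0,0,-0.327],"gripper": 0.5},
    {"travel": [0.239,-0.513,-0.139],"angular": [0,0,-0.327],"gripper": 0.5},
    {"travel": [0.239,-0.513,-0.139],"angular": [0,0,-0.327],"gripper": 0.5},
    {"travel": [0.239,-0.513,-0.139],"angular": [0,0,-0.327],"gripper": 0.5}
  ]
}}

```text
t: 2.1
tool_pos: [0.4318, -0.0002, 0.1285]
tool_rot: [-1.78, -2.583, 0.002]
contact_force: [0.4, 0.5, 0.8]
opening: 0.0427
grip_force: 0.0
```

Run:
```python
from h import *
s=ctrl.get_image("side")["img"][:,:,::-1].copy();o=ctrl.get_obs();print(o["tool_pos"],o["tool_rot"],o["contact_force"])
cv2.imwrite("pics/s1.png",cv2.resize(s[130:250,300:460],(800,600),interpolation=cv2.INTER_CUBIC))
print(proj("side",[o["tool_pos"]]))
```

```text
[ 0.43423674 -0.00059701  0.13220798] [1.78011035e+00 2.58470857e+00 2.47664604e-03] [0.04455698 0.44469855 0.8561103 ]
[[383.2186637  176.73576438]]
```

View pics/s1.png

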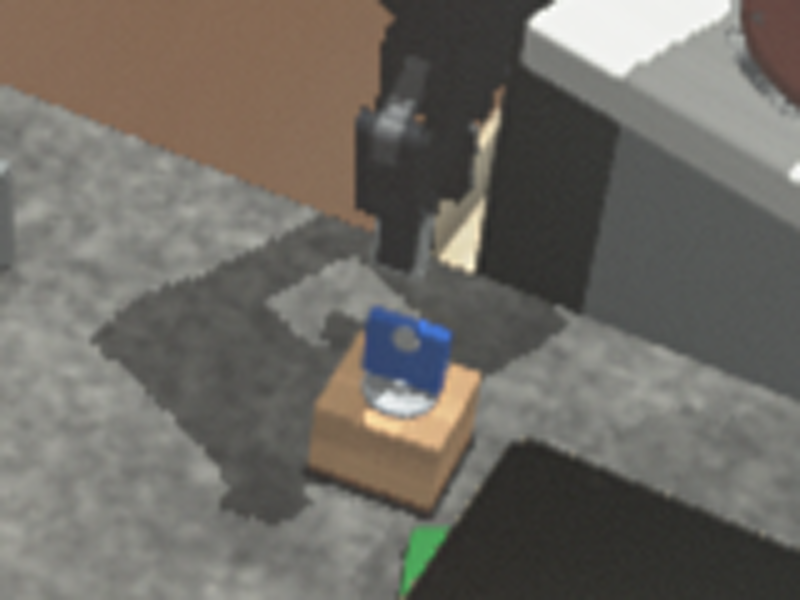

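Emit:
{"fn": "step_arm", "kwargs": {
  "targets": [
    {"travel": [-0.002,-0.002,-0.07],"angular": [0,0,0],"gripper": 0.5},
    {"travel": [-0.002,-0.002,-0.135],"angular": [0,0,0],"gripper": 0.5},
    {"travel": [-0.002,-0.002,-0.135],"angular": [0,0,0],"gripper": 0.5},
    {"travel": [-0.002,-0.002,-0.135],"angular": [0,0,0],"gripper": 0},
    {"travel": [-0.002,-0.002,-0.135],"angular": [0,0,0],"gripper": 0},
    {"travel": [-0.002,-0.002,-0.135],"angular": [0,0,0],"gripper": 0},
    {"travel": [-0.002,-0.002,-0.135],"angular": [0,0,0],"gripper": 0},
    {"travel": [-0.002,-0.002,-0.135],"angular": [0,0,0],"gripper": 0},
    {"travel": [-0.002,-0.002,-0.135],"angular": [0,0,0],"gripper": 0},
    {"travel": [-0.002,-0.002,-0.135],"angular": [0,0,0],"gripper": 0}
  ],
  "squeeze": 60
}}

```text
t: 3.25
tool_pos: [0.4343, -0.0029, 0.0522]
tool_rot: [1.782, 2.581, 0.004]
contact_force: [-1.4, 1.3, 7.4]
opening: 0.0074
grip_force: 60.1
```

Run:
```python
from h import *
o=ctrl.get_obs();print(o)
```

```text
{'t': 3.35, 'q': array([-1.78709274e-01, -2.40034416e-01,  2.20094205e+00,  6.03027189e-04,
        1.17504266e+00, -5.41202233e-01]), 'dq': array([ 1.80503060e-03, -2.27444566e-04, -9.38701690e-04, -8.27569667e-05,
       -1.62250948e-03,  7.59982346e-04]), 'effort': array([-4.89343721e-01, -1.93674016e+01, -2.93336767e+01, -2.39831507e-01,
       -2.55722282e-01, -3.80608428e-03]), 'tool_pos': array([ 0.43429156, -0.00288998,  0.05223007]), 'tool_rot': array([1.78213343, 2.58123267, 0.00444805]), 'contact_force': array([-0.38753952,  1.44084482,  6.71429731]), 'wrist_torque': array([0.19741963, 0.15265864, 0.03845166]), 'grip_force': 60.06264925003052, 'opening': 0.007210954615992322}
```

Emit:
{"fn": "step_arm", "kwargs": {
  "targets": [
    {"travel": [0,0,0.06],"angular": [0,0,0],"gripper": 0},
    {"travel": [0,0,0.133],"angular": [0,0,0],"gripper": 0},
    {"travel": [0.05,-0.133,0.133],"angular": [0,0,-0.05],"gripper": 0},
    {"travel": [0.075,-0.2,0.133],"angular": [0,0,-0.116],"gripper": 0},
    {"travel": [0.1,-0.265,0.133],"angular": [0,0,-0.116],"gripper": 0},
    {"travel": [0.125,-0.331,0.133],"angular": [0,0,-0.116],"gripper": 0},
    {"travel": [0.15,-0.397,0.133],"angular": [0,0,-0.116],"gripper": 0},
    {"travel": [0.15,-0.397,0.105],"angular": [0,0,-0.116],"gripper": 0},
    {"travel": [0.15,-0.397,0.105],"angular": [0,0,-0.116],"gripper": 0},
    {"travel": [0.15,-0.397,0.105],"angular": [0,0,-0.116],"gripper": 0}
  ]
}}

```text
t: 4.35
tool_pos: [0.5209, -0.2397, 0.1113]
tool_rot: [-1.899, -2.5, -0.0]
contact_force: [0.1, -0.4, -1.3]
opening: 0.007
grip_force: 60.8
```

Run:
```python
from h import *
o=ctrl.get_obs();print({k:np.round(o[k],4) for k in("t","tool_pos","tool_rot","contact_force","wrist_torque","opening")})
s=ctrl.get_image("side")["img"][:,:,::-1];t=ctrl.get_image("top")["img"][:,:,::-1]
f=lambda i,x,y,w,h:cv2.resize(i[y:y+h,x:x+w],(w*600//h,600),interpolation=cv2.INTER_CUBIC)
cv2.imwrite("pics/s2.png",f(s,236,120,80,90))
p=o["tool_pos"]
print(proj("side",[p,p-[0,0,.042],p-[0,0,.01]]))
```

```text
{'t': np.float64(4.45), 'tool_pos': array([ 0.5215, -0.2395,  0.1123]), 'tool_rot': array([1.8989e+00, 2.5027e+00, 3.0000e-04]), 'contact_force': array([ 0.3213, -1.2149,  0.2688]), 'wrist_torque': array([-0.0129,  0.0718, -0.0111]), 'opening': np.float64(0.0071)}
[[272.20226347 147.58889717]
 [273.15251636 162.37121123]
 [272.43309916 151.17982084]]
```

View pics/s2.png

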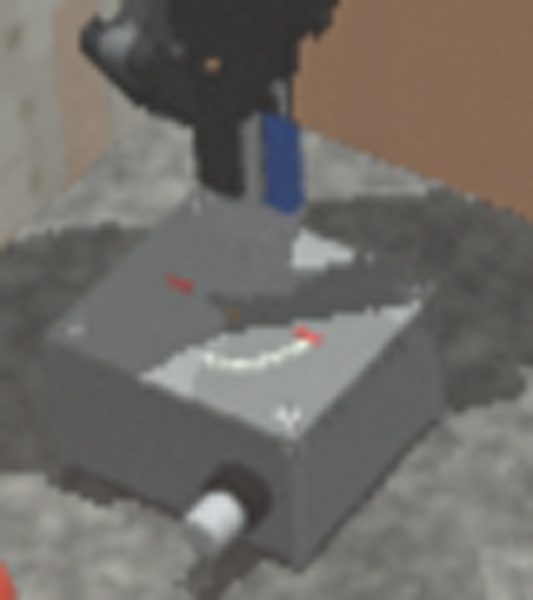

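The side view shows the blue grip between the fingers (crop 285,170), but the collar and shaft are lost in shadow. I'll check with a contrast-enhanced view of the same moment, the top view and the stand.

Run:
```python
from h import *
s=ctrl.get_image("side")["img"][:,:,::-1].copy();t=ctrl.get_image("top")["img"][:,:,::-1].copy()
e=np.clip((s/255.)**.5*255*1.1,0,255).astype(np.uint8)
f=lambda i,x,y,w,h,W,H:cv2.resize(i[y:y+h,x:x+w],(W,H),interpolation=cv2.INTER_CUBIC)
cv2.imwrite("pics/s3.png",np.hstack([f(e,252,135,40,60,400,600),np.vstack([f(t,356,180,80,60,400,300),f(s,350,185,64,48,400,300)])]))
cv2.imwrite("pics/rawtop.png",t)
```

```text
(no output)
```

View pics/s3.png

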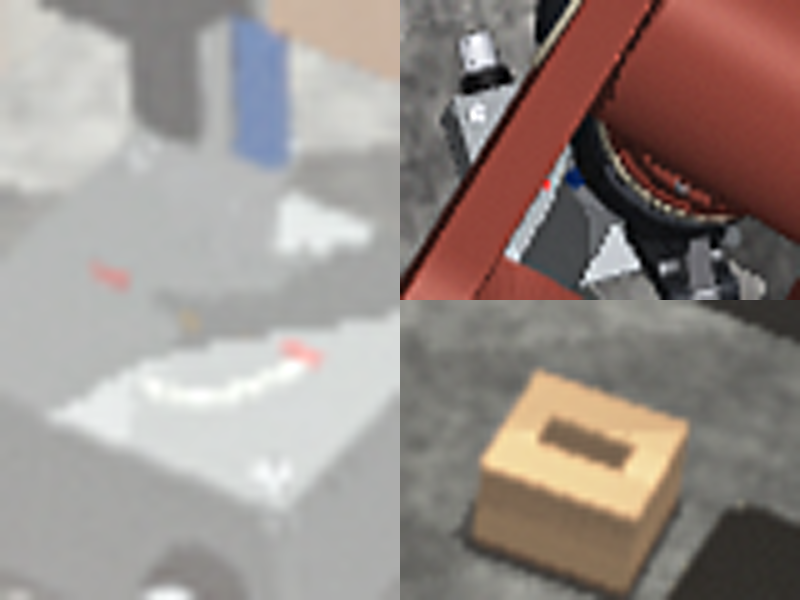

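Run:
```python
from h import *
from scipy.spatial.transform import Rotation as R
o=ctrl.get_obs();print({k:np.round(o[k],4) for k in("t","tool_pos","contact_force","wrist_torque")})
p=o["tool_pos"];M=R.from_rotvec(o["tool_rot"]).as_matrix();kx=M[:,1]*np.sign(M[0,1]);ky=np.array([-kx[1],kx[0],0])
print("kx",kx,"yaw",np.arctan2(kx[1],kx[0]))
P=lambda x,y,z:p+x*kx+y*ky+np.array([0,0,z-.042])
print("bottom +y corners +-x",proj("side",[P(.004,.018,.039),P(-.004,.018,.039),P(.004,.018,.073),P(-.004,.018,.073)]).round(1).tolist())
print("per mm y",(proj("side",[P(.004,.019,.039)])-proj("side",[P(.004,.018,.039)])))
print("collar",proj("side",[P(0,.017,.032),P(0,-.017,.032),P(.017,0,.032),P(-.017,0,.032)]).round(1).tolist(),"nose",proj("side",[P(0,0,0)]))
S=[un((a-400,b-300),350,185,6.25) for a,b in[(545,420),(635,445),(625,468),(538,440)]]
A=np.array([planez("side",q,.042) for q in S]);print("slot",A.mean(0),np.linalg.norm(np.diff(A,axis=0),axis=1),A.round(4).tolist())
s=ctrl.get_image("side")["img"][:,:,::-1].copy()
g=s[135:180,250:300];g=np.clip((g.astype(float)-60)*2.2,0,255).astype(np.uint8)
cv2.imwrite("pics/s4.png",cv2.resize(g,(650,585),interpolation=cv2.INTER_NEAREST))
```

```text
{'t': np.float64(4.85), 'tool_pos': array([ 0.5217, -0.2406,  0.1122]), 'contact_force': array([ 0.5169,  0.0126, -1.7472]), 'wrist_torque': array([-0.0015, -0.0218,  0.0117])}
kx [9.63326508e-01 2.68331877e-01 2.06834128e-04] yaw 0.27166099043924974
bottom +y corners +-x [[277.8, 152.3], [279.8, 150.3], [277.1, 139.8], [279.2, 137.8]]
per mm y [[0.38736533 0.15596638]]
collar [[278.5, 153.7], [265.6, 148.5], [267.6, 155.3], [276.4, 146.8]] nose [[272.76257133 162.23902525]]
slot [ 0.43146638 -0.00178237  0.042     ] [0.03176364 0.01169665 0.03105928] [[0.4333, -0.0186, 0.042], [0.4199, 0.0102, 0.042], [0.4305, 0.015, 0.042], [0.4421, -0.0138, 0.042]]
```

View pics/s4.png

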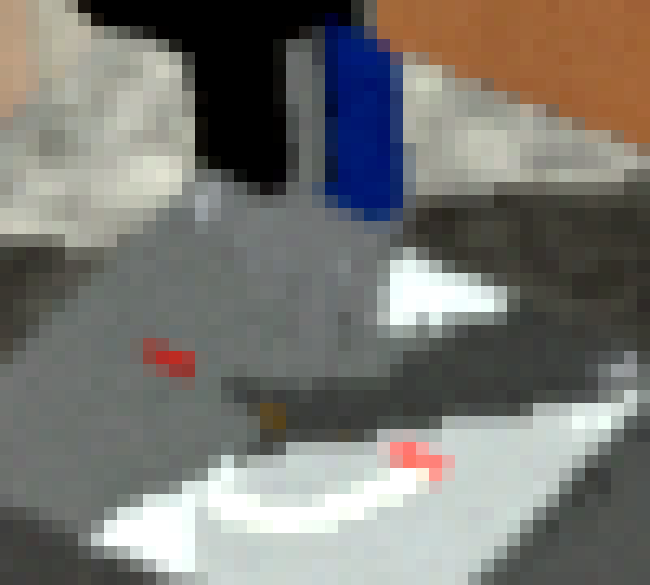

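The crop shows the blue grip's +y edge about 1 px right of the prediction, so the key sits roughly 2 mm along +y in the fingers. I correct for that and probe downward gently.

Emit:
{"fn": "step_arm", "kwargs": {
  "targets": [
    {"travel": [0.005,-0.0045,0],"angular": [0,0,0],"gripper": 0},
    {"travel": [0.005,-0.0045,-0.01],"angular": [0,0,0],"gripper": 0},
    {"travel": [0.005,-0.0045,-0.014],"angular": [0,0,0],"gripper": 0},
    {"travel": [0.005,-0.0045,-0.018],"angular": [0,0,0],"gripper": 0},
    {"travel": [0.005,-0.0045,-0.021],"angular": [0,0,0],"gripper": 0},
    {"travel": [0.005,-0.0045,-0.021],"angular": [0,0,0],"gripper": 0}
  ]
}}

```text
t: 5.5
tool_pos: [0.5244, -0.2434, 0.0988]
tool_rot: [-1.9, -2.501, 0.0]
contact_force: [1.1, 0.5, -0.3]
opening: 0.0068
grip_force: 60.8
```

```bash
cat > o.py <<'E'
from station import ctrl
import numpy as np
o=ctrl.get_obs();a=o["tool_rot"];print(round(o["t"],2),"pos",o["tool_pos"].round(4),"yaw",round((2*np.arctan2(a[1],a[0])-np.pi/2+np.pi/2)%np.pi-np.pi/2,4),"F",o["contact_force"].round(2),"M",o["wrist_torque"].round(3),"op",round(o["opening"],4))
E
python3 o.py
```

```text
5.5 pos [ 0.5244 -0.2434  0.0988] yaw 0.2712 F [ 1.15  0.52 -0.26] M [ 0.007 -0.013 -0.004] op 0.0068
```

Emit:
{"fn": "step_arm", "kwargs": {
  "targets": [
    {"travel": [0,0,-0.003],"angular": [0,0,0],"gripper": 0},
    {"travel": [0,0,-0.006],"angular": [0,0,0],"gripper": 0},
    {"travel": [0,0,-0.006],"angular": [0,0,0],"gripper": 0}
  ]
}}

```text
t: 5.8
tool_pos: [0.525, -0.2436, 0.0958]
tool_rot: [1.9, 2.501, 0.001]
contact_force: [1.2, -0.0, -0.5]
opening: 0.007
grip_force: 60.9
```

```bash
python3 o.py
```

```text
5.8 pos [ 0.525  -0.2436  0.0958] yaw 0.2712 F [ 1.22 -0.04 -0.55] M [ 0.011 -0.222 -0.097] op 0.007
```

Emit:
{"fn": "step_arm", "kwargs": {
  "targets": [
    {"travel": [0,0,-0.003],"angular": [0,0,0],"gripper": 0},
    {"travel": [0,0,-0.006],"angular": [0,0,0],"gripper": 0},
    {"travel": [0,0,-0.006],"angular": [0,0,0],"gripper": 0}
  ]
}}

```text
t: 6.1
tool_pos: [0.5253, -0.2436, 0.0922]
tool_rot: [1.9, 2.5, 0.001]
contact_force: [3.6, 0.4, -0.6]
opening: 0.007
grip_force: 60.8
```

```bash
python3 o.py
```

```text
6.1 pos [ 0.5253 -0.2436  0.0922] yaw 0.2712 F [ 3.58  0.41 -0.55] M [ 0.129 -0.609 -0.051] op 0.007
```

Emit:
{"fn": "step_arm", "kwargs": {
  "targets": [
    {"travel": [0.001,0,0],"angular": [0,0,0],"gripper": 0},
    {"travel": [0.001,0,-0.003],"angular": [0,0,0],"gripper": 0},
    {"travel": [0.001,0,-0.006],"angular": [0,0,0],"gripper": 0},
    {"travel": [0.001,0,-0.006],"angular": [0,0,0],"gripper": 0}
  ]
}}

```text
t: 6.5
tool_pos: [0.5254, -0.2435, 0.0883]
tool_rot: [1.901, 2.501, 0.0]
contact_force: [2.1, 0.7, -1.2]
opening: 0.007
grip_force: 60.8
```

```bash
python3 o.py
```

```text
6.5 pos [ 0.5254 -0.2435  0.0883] yaw 0.2712 F [ 2.07  0.66 -1.22] M [ 0.112 -0.535  0.037] op 0.007
```

Emit:
{"fn": "step_arm", "kwargs": {
  "targets": [
    {"travel": [0.0008,0,-0.002],"angular": [0,0,0],"gripper": 0},
    {"travel": [0.0008,0,-0.004],"angular": [0,0,0],"gripper": 0},
    {"travel": [0.0008,0,-0.006],"angular": [0,0,0],"gripper": 0},
    {"travel": [0.0008,0,-0.006],"angular": [0,0,0],"gripper": 0}
  ]
}}

```text
t: 6.9
tool_pos: [0.5257, -0.2435, 0.0846]
tool_rot: [-1.901, -2.501, -0.0]
contact_force: [3.0, 1.5, -1.3]
opening: 0.0071
grip_force: 60.9
```

```bash
python3 o.py
```

```text
6.9 pos [ 0.5257 -0.2435  0.0846] yaw 0.2712 F [ 2.95  1.54 -1.3 ] M [ 0.041 -0.423  0.001] op 0.0071
```

Emit:
{"fn": "step_arm", "kwargs": {
  "targets": [
    {"travel": [0.0008,0,-0.003],"angular": [0,0,0],"gripper": 0},
    {"travel": [0.0008,0,-0.006],"angular": [0,0,0],"gripper": 0},
    {"travel": [0.0008,0,-0.009],"angular": [0,0,0],"gripper": 0},
    {"travel": [0.0008,0,-0.012],"angular": [0,0,0],"gripper": 0},
    {"travel": [0.0008,0,-0.012],"angular": [0,0,0],"gripper": 0}
  ]
}}

```text
t: 7.4
tool_pos: [0.5258, -0.2434, 0.0771]
tool_rot: [-1.9, -2.501, 0.0]
contact_force: [-0.4, 0.3, -0.7]
opening: 0.0072
grip_force: 60.8
```

```bash
python3 o.py
```

```text
7.4 pos [ 0.5258 -0.2434  0.0771] yaw 0.2712 F [-0.37  0.27 -0.74] M [ 0.055  0.016 -0.001] op 0.0072
```

Free now. I go on down until the collar touches.

Emit:
{"fn": "step_arm", "kwargs": {
  "targets": [
    {"travel": [0,0,-0.003],"angular": [0,0,0],"gripper": 0},
    {"travel": [0,0,-0.006],"angular": [0,0,0],"gripper": 0},
    {"travel": [0,0,-0.009],"angular": [0,0,0],"gripper": 0},
    {"travel": [0,0,-0.009],"angular": [0,0,0],"gripper": 0}
  ]
}}

```text
t: 7.8
tool_pos: [0.5259, -0.2434, 0.0718]
tool_rot: [-1.9, -2.501, 0.0]
contact_force: [-0.2, 0.3, -0.3]
opening: 0.0071
grip_force: 60.8
```

```bash
python3 o.py
```

```text
7.8 pos [ 0.5259 -0.2434  0.0718] yaw 0.2712 F [-0.24  0.33 -0.29] M [-0.016 -0.026 -0.001] op 0.0071
```

Emit:
{"fn": "step_arm", "kwargs": {
  "targets": [
    {"travel": [0,0,-0.001],"angular": [0,0,0],"gripper": 0},
    {"travel": [0,0,-0.002],"angular": [0,0,0],"gripper": 0},
    {"travel": [0,0,-0.002],"angular": [0,0,0],"gripper": 0}
  ]
}}

```text
t: 8.1
tool_pos: [0.5262, -0.2435, 0.0711]
tool_rot: [-1.901, -2.501, 0.0]
contact_force: [0.1, 0.5, -1.2]
opening: 0.0073
grip_force: 60.8
```

```bash
python3 o.py
```

```text
8.1 pos [ 0.5262 -0.2435  0.0711] yaw 0.2712 F [ 0.13  0.53 -1.19] M [ 0.052 -0.036  0.032] op 0.0073
```

Emit:
{"fn": "step_arm", "kwargs": {
  "targets": [
    {"travel": [0,0,-0.001],"angular": [0,0,0],"gripper": 0},
    {"travel": [0,0,-0.002],"angular": [0,0,0],"gripper": 0},
    {"travel": [0,0,-0.002],"angular": [0,0,0],"gripper": 0}
  ]
}}

```text
t: 8.4
tool_pos: [0.5263, -0.2436, 0.0702]
tool_rot: [1.901, 2.501, 0.0]
contact_force: [-1.0, 0.4, 1.7]
opening: 0.0074
grip_force: 61.2
```

```bash
python3 o.py
```

```text
8.4 pos [ 0.5263 -0.2436  0.0702] yaw 0.2712 F [-1.04  0.39  1.73] M [ 0.071  0.158 -0.018] op 0.0074
```

Emit:
{"fn": "step_arm", "kwargs": {
  "targets": [
    {"travel": [0,0,-0.001],"angular": [0,0,0],"gripper": 0},
    {"travel": [0,0,-0.001],"angular": [0,0,0],"gripper": 0}
  ]
}}

```text
t: 8.6
tool_pos: [0.5264, -0.2436, 0.0703]
tool_rot: [-1.901, -2.501, 0.0]
contact_force: [-2.8, 0.9, 4.7]
opening: 0.0072
grip_force: 61.8
```

```bash
python3 o.py
```

```text
8.6 pos [ 0.5264 -0.2436  0.0703] yaw 0.2713 F [-2.79  0.89  4.71] M [0.275 0.507 0.02 ] op 0.0072
```

Collar seated at about 5 N. I start turning clockwise, rotating about the key axis, which is about 2.2 mm off the tool axis.

Emit:
{"fn": "step_arm", "kwargs": {
  "targets": [
    {"travel": [-0.0006,0,0],"angular": [0,0,-0.06],"gripper": 0},
    {"travel": [-0.0008,0,0],"angular": [0,0,-0.12],"gripper": 0},
    {"travel": [-0.001,0,0],"angular": [0,0,-0.19],"gripper": 0},
    {"travel": [-0.0012,0,0],"angular": [0,0,-0.25],"gripper": 0}
  ]
}}

```text
t: 9.0
tool_pos: [0.5262, -0.2441, 0.0703]
tool_rot: [2.137, 2.3, 0.0]
contact_force: [0.0, 0.4, 3.1]
opening: 0.0074
grip_force: 61.4
```

```bash
python3 o.py
```

```text
9.0 pos [ 0.5262 -0.2441  0.0703] yaw 0.0731 F [0.02 0.45 3.11] M [0.004 0.071 0.075] op 0.0074
```

Emit:
{"fn": "step_arm", "kwargs": {
  "targets": [
    {"travel": [-0.0004,0,0],"angular": [0,0,-0.12],"gripper": 0},
    {"travel": [-0.0007,0,0],"angular": [0,0,-0.25],"gripper": 0},
    {"travel": [-0.0007,0,0],"angular": [0,0,-0.25],"gripper": 0}
  ]
}}

```text
t: 9.3
tool_pos: [0.5254, -0.244, 0.0702]
tool_rot: [2.351, 2.082, -0.0]
contact_force: [-1.6, 0.0, 4.7]
opening: 0.007
grip_force: 61.7
```

```bash
python3 o.py
```

```text
9.3 pos [ 0.5254 -0.244   0.0702] yaw -0.1212 F [-1.6   0.05  4.7 ] M [-0.043  0.321 -0.017] op 0.007
```

Emit:
{"fn": "step_arm", "kwargs": {
  "targets": [
    {"travel": [-0.0005,0.0001,0],"angular": [0,0,-0.12],"gripper": 0},
    {"travel": [-0.0008,0.0002,0],"angular": [0,0,-0.25],"gripper": 0},
    {"travel": [-0.0012,0.0003,0],"angular": [0,0,-0.36],"gripper": 0}
  ]
}}

```text
t: 9.6
tool_pos: [0.5245, -0.2437, 0.0703]
tool_rot: [2.622, 1.729, -0.001]
contact_force: [-2.8, 1.3, 6.4]
opening: 0.0071
grip_force: 61.9
```

```bash
python3 o.py
```

```text
9.6 pos [ 0.5245 -0.2437  0.0703] yaw -0.4052 F [-2.79  1.27  6.43] M [0.081 0.492 0.093] op 0.0071
```

Emit:
{"fn": "step_arm", "kwargs": {
  "targets": [
    {"travel": [-0.0001,0,0],"angular": [0,0,-0.03],"gripper": 0},
    {"travel": [-0.0003,0.0001,0],"angular": [0,0,-0.06],"gripper": 0}
  ]
}}

```text
t: 9.8
tool_pos: [0.5244, -0.2437, 0.0702]
tool_rot: [2.66, 1.67, -0.0]
contact_force: [-1.8, 1.0, 5.4]
opening: 0.0069
grip_force: 61.9
```

```bash
python3 o.py
```

```text
9.8 pos [ 0.5244 -0.2437  0.0702] yaw -0.4494 F [-1.79  0.98  5.43] M [-0.001  0.504  0.118] op 0.0069
```

Emit:
{"fn": "step_arm", "kwargs": {
  "targets": [
    {"travel": [-0.0002,0,0],"angular": [0,0,-0.03],"gripper": 0},
    {"travel": [-0.0003,0.0001,0],"angular": [0,0,-0.05],"gripper": 0}
  ]
}}

```text
t: 10.0
tool_pos: [0.5242, -0.2436, 0.0703]
tool_rot: [2.692, 1.618, -0.0]
contact_force: [-3.7, 0.2, 6.1]
opening: 0.007
grip_force: 61.9
```

```bash
python3 o.py
```

```text
10.0 pos [ 0.5242 -0.2436  0.0703] yaw -0.4885 F [-3.71  0.16  6.06] M [0.091 0.457 0.068] op 0.007
```

Emit:
{"fn": "step_arm", "kwargs": {
  "targets": [
    {"travel": [-0.0002,0,0],"angular": [0,0,-0.03],"gripper": 0},
    {"travel": [-0.0003,0.0001,0],"angular": [0,0,-0.05],"gripper": 0}
  ]
}}

```text
t: 10.2
tool_pos: [0.5241, -0.2435, 0.0702]
tool_rot: [2.723, 1.565, -0.0]
contact_force: [-2.4, 1.2, 6.1]
opening: 0.007
grip_force: 61.8
```

```bash
python3 o.py
```

```text
10.2 pos [ 0.5241 -0.2435  0.0702] yaw -0.5277 F [-2.41  1.23  6.05] M [0.009 0.533 0.094] op 0.007
```

Emit:
{"fn": "step_arm", "kwargs": {
  "targets": [
    {"travel": [-0.0004,0,0],"angular": [0,0,-0.03],"gripper": 0},
    {"travel": [-0.0007,0.0001,0],"angular": [0,0,-0.06],"gripper": 0}
  ]
}}

```text
t: 10.4
tool_pos: [0.5238, -0.2435, 0.0703]
tool_rot: [2.759, 1.5, 0.001]
contact_force: [-2.3, 0.2, 4.8]
opening: 0.007
grip_force: 61.8
```

```bash
python3 o.py
```

```text
10.4 pos [ 0.5238 -0.2435  0.0703] yaw -0.5752 F [-2.32  0.2   4.82] M [0.066 0.345 0.074] op 0.007
```

Emit:
{"fn": "step_arm", "kwargs": {
  "targets": [
    {"travel": [-0.0002,0.0001,0],"angular": [0,0,-0.03],"gripper": 0},
    {"travel": [-0.0003,0.0002,0],"angular": [0,0,-0.05],"gripper": 0}
  ]
}}

```text
t: 10.6
tool_pos: [0.5237, -0.2434, 0.0703]
tool_rot: [2.788, 1.445, 0.001]
contact_force: [-1.5, -0.1, 5.4]
opening: 0.007
grip_force: 61.8
```

```bash
python3 o.py
```

```text
10.6 pos [ 0.5237 -0.2434  0.0703] yaw -0.6142 F [-1.54 -0.07  5.39] M [0.001 0.353 0.116] op 0.007
```

Emit:
{"fn": "step_arm", "kwargs": {
  "targets": [
    {"travel": [-0.0002,0.0001,0],"angular": [0,0,-0.03],"gripper": 0},
    {"travel": [-0.0003,0.0002,0],"angular": [0,0,-0.05],"gripper": 0}
  ]
}}

```text
t: 10.8
tool_pos: [0.5235, -0.2433, 0.0702]
tool_rot: [2.816, 1.39, 0.001]
contact_force: [-0.0, -0.4, 4.6]
opening: 0.007
grip_force: 61.7
```

```bash
python3 o.py
```

```text
10.8 pos [ 0.5235 -0.2433  0.0702] yaw -0.6535 F [-0.03 -0.4   4.64] M [-0.001  0.222  0.104] op 0.007
```

Emit:
{"fn": "step_arm", "kwargs": {
  "targets": [
    {"travel": [-0.0001,0.0001,0],"angular": [0,0,-0.03],"gripper": 0},
    {"travel": [-0.0001,0.0001,0],"angular": [0,0,-0.05],"gripper": 0}
  ]
}}

```text
t: 11.0
tool_pos: [0.5234, -0.2432, 0.0703]
tool_rot: [2.843, 1.335, 0.001]
contact_force: [-1.3, 0.2, 5.8]
opening: 0.007
grip_force: 61.8
```

```bash
python3 o.py
```

```text
11.0 pos [ 0.5234 -0.2432  0.0703] yaw -0.6928 F [-1.34  0.24  5.81] M [0.062 0.399 0.132] op 0.007
```

Emit:
{"fn": "step_arm", "kwargs": {
  "targets": [
    {"travel": [-0.0001,0.0001,0],"angular": [0,0,-0.03],"gripper": 0},
    {"travel": [-0.0001,0.0001,0],"angular": [0,0,-0.05],"gripper": 0}
  ]
}}

```text
t: 11.2
tool_pos: [0.5233, -0.243, 0.0702]
tool_rot: [2.869, 1.279, 0.0]
contact_force: [-1.7, 0.9, 5.9]
opening: 0.0071
grip_force: 61.9
```

```bash
python3 o.py
```

```text
11.2 pos [ 0.5233 -0.243   0.0702] yaw -0.7318 F [-1.66  0.89  5.88] M [0.188 0.443 0.217] op 0.0071
```

Emit:
{"fn": "step_arm", "kwargs": {
  "targets": [
    {"travel": [-0.0001,0.0001,0],"angular": [0,0,-0.03],"gripper": 0},
    {"travel": [-0.0001,0.0001,0],"angular": [0,0,-0.05],"gripper": 0}
  ]
}}

```text
t: 11.4
tool_pos: [0.523, -0.2427, 0.0703]
tool_rot: [-2.894, -1.223, 0.0]
contact_force: [-2.7, 2.3, 6.9]
opening: 0.0069
grip_force: 62.1
```

```bash
python3 o.py
```

```text
11.4 pos [ 0.523  -0.2427  0.0703] yaw -0.7709 F [-2.68  2.32  6.9 ] M [0.313 0.575 0.259] op 0.0069
```

The stop is felt: the torque rose from 0.10 to 0.26 N m at about 1.0 rad. I ease off slightly and hold it for a moment.

Emit:
{"fn": "step_arm", "kwargs": {
  "targets": [
    {"travel": [0,0,0],"angular": [0,0,0.012],"gripper": 0},
    {"travel": [0,0,0],"angular": [0,0,0.012],"gripper": 0},
    {"travel": [0,0,0],"angular": [0,0,0.012],"gripper": 0},
    {"travel": [0,0,0],"angular": [0,0,0.012],"gripper": 0}
  ]
}}

```text
t: 11.8
tool_pos: [0.523, -0.2427, 0.0702]
tool_rot: [-2.888, -1.237, 0.0]
contact_force: [-3.1, 1.6, 7.6]
opening: 0.0072
grip_force: 62.0
```

```bash
python3 o.py
```

```text
11.8 pos [ 0.523  -0.2427  0.0702] yaw -0.7611 F [-3.14  1.57  7.55] M [0.234 0.536 0.053] op 0.0072
```

Emit:
{"fn": "step_arm", "kwargs": {
  "targets": [
    {"travel": [0,0,0],"angular": [0,0,-0.012],"gripper": 0},
    {"travel": [0,0,0],"angular": [0,0,-0.012],"gripper": 0},
    {"travel": [0,0,0],"angular": [0,0,-0.012],"gripper": 0}
  ]
}}

```text
t: 12.1
tool_pos: [0.523, -0.2427, 0.0702]
tool_rot: [-2.893, -1.224, 0.0]
contact_force: [-2.9, 1.6, 7.0]
opening: 0.0074
grip_force: 62.0
```

```bash
python3 o.py
```

```text
12.1 pos [ 0.523  -0.2427  0.0702] yaw -0.7702 F [-2.91  1.64  7.04] M [0.271 0.585 0.145] op 0.0074
```

Emit:
{"fn": "step_arm", "kwargs": {
  "targets": [
    {"travel": [0,0,0],"angular": [0,0,0],"gripper": 0},
    {"travel": [0,0,0],"angular": [0,0,0],"gripper": 0}
  ]
}}

```text
t: 12.3
tool_pos: [0.523, -0.2427, 0.0703]
tool_rot: [-2.893, -1.224, 0.0]
contact_force: [-3.2, 2.0, 7.2]
opening: 0.0071
grip_force: 62.0
```

```bash
python3 o.py
```

```text
12.3 pos [ 0.523  -0.2427  0.0703] yaw -0.7702 F [-3.16  2.05  7.23] M [0.279 0.527 0.197] op 0.0071
```

Firm and steady on the stop. Now back counter-clockwise.

Emit:
{"fn": "step_arm", "kwargs": {
  "targets": [
    {"travel": [0.0001,-0.0002,0],"angular": [0,0,0.13],"gripper": 0},
    {"travel": [0.0004,-0.0004,0],"angular": [0,0,0.26],"gripper": 0},
    {"travel": [0.0007,-0.0006,0],"angular": [0,0,0.39],"gripper": 0},
    {"travel": [0.001,-0.0008,0],"angular": [0,0,0.52],"gripper": 0},
    {"travel": [0.0012,-0.0009,0],"angular": [0,0,0.64],"gripper": 0}
  ]
}}

```text
t: 12.8
tool_pos: [0.5246, -0.2436, 0.0703]
tool_rot: [2.493, 1.907, 0.003]
contact_force: [1.1, 0.4, 3.4]
opening: 0.0071
grip_force: 61.5
```

```bash
python3 o.py
```

```text
12.8 pos [ 0.5246 -0.2436  0.0703] yaw -0.2647 F [1.13 0.44 3.42] M [ 0.012 -0.129 -0.098] op 0.0071
```

Emit:
{"fn": "step_arm", "kwargs": {
  "targets": [
    {"travel": [0.0004,-0.0001,0],"angular": [0,0,0.13],"gripper": 0},
    {"travel": [0.0008,-0.0002,0],"angular": [0,0,0.26],"gripper": 0},
    {"travel": [0.0012,-0.0002,0],"angular": [0,0,0.39],"gripper": 0},
    {"travel": [0.0015,-0.0002,0],"angular": [0,0,0.5],"gripper": 0}
  ]
}}

```text
t: 13.2
tool_pos: [0.526, -0.2437, 0.0703]
tool_rot: [2.073, 2.356, 0.003]
contact_force: [2.3, 0.2, 2.6]
opening: 0.0072
grip_force: 61.4
```

```bash
python3 o.py
```

```text
13.2 pos [ 0.526  -0.2437  0.0703] yaw 0.1278 F [2.31 0.22 2.65] M [ 0.068 -0.441 -0.063] op 0.0072
```

Emit:
{"fn": "step_arm", "kwargs": {
  "targets": [
    {"travel": [0.0002,0,0],"angular": [0,0,0.1],"gripper": 0},
    {"travel": [0.0004,0,0],"angular": [0,0,0.2],"gripper": 0}
  ]
}}

```text
t: 13.4
tool_pos: [0.5265, -0.2436, 0.0703]
tool_rot: [1.882, 2.51, 0.003]
contact_force: [3.2, 0.7, 2.0]
opening: 0.0071
grip_force: 61.3
```

```bash
python3 o.py
```

```text
13.4 pos [ 0.5265 -0.2436  0.0703] yaw 0.2842 F [3.18 0.72 1.97] M [ 0.171 -0.585 -0.112] op 0.0071
```

Emit:
{"fn": "step_arm", "kwargs": {
  "targets": [
    {"travel": [0,0,0],"angular": [0,0,0.03],"gripper": 0},
    {"travel": [0.0001,0,0],"angular": [0,0,0.06],"gripper": 0}
  ]
}}

```text
t: 13.6
tool_pos: [0.5265, -0.2435, 0.0703]
tool_rot: [1.827, 2.551, 0.003]
contact_force: [5.1, 2.5, 3.0]
opening: 0.0071
grip_force: 61.4
```

```bash
python3 o.py
```

```text
13.6 pos [ 0.5265 -0.2435  0.0703] yaw 0.3274 F [5.11 2.47 2.95] M [ 0.237 -0.957 -0.085] op 0.0071
```

Emit:
{"fn": "step_arm", "kwargs": {
  "targets": [
    {"travel": [0,0,0],"angular": [0,0,0.03],"gripper": 0},
    {"travel": [0.0001,0,0],"angular": [0,0,0.06],"gripper": 0}
  ]
}}

```text
t: 13.8
tool_pos: [0.5265, -0.2435, 0.0703]
tool_rot: [1.767, 2.593, 0.003]
contact_force: [5.1, 1.7, 3.1]
opening: 0.0071
grip_force: 61.3
```

```bash
python3 o.py
```

```text
13.8 pos [ 0.5265 -0.2435  0.0703] yaw 0.3744 F [5.06 1.71 3.14] M [ 0.261 -1.044 -0.096] op 0.0071
```

Emit:
{"fn": "step_arm", "kwargs": {
  "targets": [
    {"travel": [0.0006,0,0],"angular": [0,0,0.02],"gripper": 0},
    {"travel": [0.0008,0,0],"angular": [0,0,0.04],"gripper": 0}
  ]
}}

```text
t: 14.0
tool_pos: [0.5267, -0.2435, 0.0703]
tool_rot: [1.727, 2.621, 0.002]
contact_force: [4.1, 2.6, 3.6]
opening: 0.0069
grip_force: 61.4
```

```bash
python3 o.py
```

```text
14.0 pos [ 0.5267 -0.2435  0.0703] yaw 0.4057 F [4.09 2.56 3.62] M [ 0.253 -0.936 -0.116] op 0.0069
```

Emit:
{"fn": "step_arm", "kwargs": {
  "targets": [
    {"travel": [0,0,0],"angular": [0,0,0.02],"gripper": 0},
    {"travel": [0.0001,0,0],"angular": [0,0,0.04],"gripper": 0}
  ]
}}

```text
t: 14.2
tool_pos: [0.5268, -0.2434, 0.0703]
tool_rot: [1.685, 2.647, 0.003]
contact_force: [5.4, 2.1, 4.0]
opening: 0.0072
grip_force: 61.6
```

```bash
python3 o.py
```

```text
14.2 pos [ 0.5268 -0.2434  0.0703] yaw 0.4369 F [5.42 2.15 4.05] M [ 0.367 -0.974 -0.174] op 0.0072
```

Emit:
{"fn": "step_arm", "kwargs": {
  "targets": [
    {"travel": [0,0,0],"angular": [0,0,0.02],"gripper": 0},
    {"travel": [0,0,0],"angular": [0,0,0.02],"gripper": 0}
  ]
}}

```text
t: 14.4
tool_pos: [0.5269, -0.2434, 0.0703]
tool_rot: [1.665, 2.66, 0.003]
contact_force: [5.8, 2.0, 3.0]
opening: 0.0074
grip_force: 61.5
```

```bash
python3 o.py
```

```text
14.4 pos [ 0.5269 -0.2434  0.0703] yaw 0.452 F [5.85 2.   3.01] M [ 0.325 -1.015 -0.238] op 0.0074
```

Emit:
{"fn": "step_arm", "kwargs": {
  "targets": [
    {"travel": [0,0,0],"angular": [0,0,0.015],"gripper": 0},
    {"travel": [0,0,0],"angular": [0,0,0.015],"gripper": 0}
  ]
}}

```text
t: 14.6
tool_pos: [0.5269, -0.2434, 0.0703]
tool_rot: [1.65, 2.669, 0.003]
contact_force: [4.8, 2.8, 3.5]
opening: 0.0071
grip_force: 61.6
```

```bash
python3 o.py
```

```text
14.6 pos [ 0.5269 -0.2434  0.0703] yaw 0.4635 F [4.77 2.82 3.48] M [ 0.368 -1.055 -0.298] op 0.0071
```

The home end is clearly felt (−0.30 N m and rising). Back to the slot direction, then draw out gently.

Emit:
{"fn": "step_arm", "kwargs": {
  "targets": [
    {"travel": [-0.0005,0,0],"angular": [0,0,-0.12],"gripper": 0},
    {"travel": [-0.001,0,0],"angular": [0,0,-0.245],"gripper": 0},
    {"travel": [-0.001,0,0.002],"angular": [0,0,-0.245],"gripper": 0},
    {"travel": [-0.001,0,0.004],"angular": [0,0,-0.245],"gripper": 0}
  ]
}}

```text
t: 15.0
tool_pos: [0.5252, -0.2434, 0.071]
tool_rot: [1.897, 2.502, 0.001]
contact_force: [7.2, 0.0, -4.4]
opening: 0.007
grip_force: 60.2
```

```bash
python3 o.py
```

```text
15.0 pos [ 0.5252 -0.2434  0.071 ] yaw 0.2735 F [ 7.16  0.02 -4.37] M [-0.06  -1.325  0.037] op 0.007
```

Emit:
{"fn": "step_arm", "kwargs": {
  "targets": [
    {"travel": [0,0,0.0015],"angular": [0,0,0],"gripper": 0},
    {"travel": [0,0,0.003],"angular": [0,0,0],"gripper": 0}
  ]
}}

```text
t: 15.2
tool_pos: [0.525, -0.2428, 0.0722]
tool_rot: [1.898, 2.503, 0.003]
contact_force: [7.1, 0.5, -4.0]
opening: 0.0073
grip_force: 60.1
```

```bash
python3 o.py
```

```text
15.2 pos [ 0.525  -0.2428  0.0722] yaw 0.2736 F [ 7.06  0.46 -4.03] M [ 0.159 -1.404 -0.003] op 0.0073
```

Emit:
{"fn": "step_arm", "kwargs": {
  "targets": [
    {"travel": [0.0018,0,0],"angular": [0,0,0],"gripper": 0},
    {"travel": [0.0018,0,0.0015],"angular": [0,0,0],"gripper": 0},
    {"travel": [0.0018,0,0.003],"angular": [0,0,0],"gripper": 0}
  ]
}}

```text
t: 15.5
tool_pos: [0.5253, -0.2427, 0.0743]
tool_rot: [-1.898, -2.501, -0.001]
contact_force: [3.9, 1.4, -1.8]
opening: 0.0069
grip_force: 60.3
```

```bash
python3 o.py
```

```text
15.5 pos [ 0.5253 -0.2427  0.0743] yaw 0.2722 F [ 3.93  1.43 -1.77] M [ 0.211 -0.753 -0.016] op 0.0069
```

Emit:
{"fn": "step_arm", "kwargs": {
  "targets": [
    {"travel": [0,0,0.0015],"angular": [0,0,0],"gripper": 0},
    {"travel": [0,0,0.003],"angular": [0,0,0],"gripper": 0}
  ]
}}

```text
t: 15.7
tool_pos: [0.5256, -0.2432, 0.0769]
tool_rot: [-1.9, -2.501, 0.0]
contact_force: [3.0, 1.6, -3.2]
opening: 0.0072
grip_force: 60.4
```

```bash
python3 o.py
```

```text
15.7 pos [ 0.5256 -0.2432  0.0769] yaw 0.2717 F [ 2.99  1.58 -3.18] M [ 0.2   -0.568 -0.036] op 0.0072
```

Coming out freely; the wings are in the slot. I continue straight up.

Emit:
{"fn": "step_arm", "kwargs": {
  "targets": [
    {"travel": [0.0006,0,0.004],"angular": [0,0,0],"gripper": 0},
    {"travel": [0.0006,0,0.009],"angular": [0,0,0],"gripper": 0},
    {"travel": [0.0006,0,0.014],"angular": [0,0,0],"gripper": 0}
  ]
}}

```text
t: 16.0
tool_pos: [0.5258, -0.2436, 0.0859]
tool_rot: [-1.9, -2.501, 0.002]
contact_force: [0.3, -0.1, -1.0]
opening: 0.0074
grip_force: 60.8
```

```bash
python3 o.py
```

```text
16.0 pos [ 0.5258 -0.2436  0.0859] yaw 0.2713 F [ 0.27 -0.12 -0.97] M [ 0.073 -0.135 -0.012] op 0.0074
```

Emit:
{"fn": "step_arm", "kwargs": {
  "targets": [
    {"travel": [0.0003,0,0.01],"angular": [0,0,0],"gripper": 0},
    {"travel": [0.0003,0,0.02],"angular": [0,0,0],"gripper": 0},
    {"travel": [0.0003,0,0.03],"angular": [0,0,0],"gripper": 0},
    {"travel": [0.0003,0,0.05],"angular": [0,0,0],"gripper": 0},
    {"travel": [0.0003,0,0.082],"angular": [0,0,0],"gripper": 0},
    {"travel": [0.0003,0,0.082],"angular": [0,0,0],"gripper": 0}
  ]
}}

```text
t: 16.6
tool_pos: [0.5283, -0.2446, 0.1387]
tool_rot: [1.897, 2.496, 0.001]
contact_force: [0.4, 0.4, 0.2]
opening: 0.007
grip_force: 60.9
```

```bash
python3 o.py
```

```text
16.6 pos [ 0.5283 -0.2446  0.1387] yaw 0.2713 F [0.41 0.38 0.16] M [ 0.023 -0.016 -0.033] op 0.007
```

Emit:
{"fn": "step_arm", "kwargs": {
  "targets": [
    {"travel": [-0.03,0.077,0],"angular": [0,0,0.05],"gripper": 0},
    {"travel": [-0.06,0.154,0],"angular": [0,0,0.116],"gripper": 0},
    {"travel": [-0.09,0.231,0],"angular": [0,0,0.116],"gripper": 0},
    {"travel": [-0.12,0.308,0],"angular": [0,0,0.116],"gripper": 0},
    {"travel": [-0.14,0.36,0],"angular": [0,0,0.116],"gripper": 0},
    {"travel": [-0.157,0.403,0],"angular": [0,0,0.116],"gripper": 0},
    {"travel": [-0.157,0.403,0],"angular": [0,0,0.116],"gripper": 0},
    {"travel": [-0.157,0.403,-0.05],"angular": [0,0,0.116],"gripper": 0},
    {"travel": [-0.157,0.403,-0.05],"angular": [0,0,0.116],"gripper": 0},
    {"travel": [-0.157,0.403,-0.05],"angular": [0,0,0.116],"gripper": 0}
  ]
}}

```text
t: 17.6
tool_pos: [0.4317, -0.002, 0.1042]
tool_rot: [-1.785, -2.583, 0.002]
contact_force: [0.4, 0.3, -0.1]
opening: 0.0071
grip_force: 60.8
```

```bash
python3 o.py
```

```text
17.6 pos [ 0.4317 -0.002   0.1042] yaw 0.3616 F [ 0.43  0.27 -0.08] M [0.001 0.    0.009] op 0.0071
```

Emit:
{"fn": "step_arm", "kwargs": {
  "targets": [
    {"travel": [0.004,-0.0015,-0.01],"angular": [0,0,0],"gripper": 0},
    {"travel": [0.004,-0.0015,-0.025],"angular": [0,0,0],"gripper": 0},
    {"travel": [0.004,-0.0015,-0.04],"angular": [0,0,0],"gripper": 0},
    {"travel": [0.004,-0.0015,-0.04],"angular": [0,0,0],"gripper": 0}
  ]
}}

```text
t: 18.0
tool_pos: [0.4334, -0.0024, 0.0789]
tool_rot: [-1.783, -2.583, 0.002]
contact_force: [0.1, 0.2, 0.3]
opening: 0.0074
grip_force: 60.8
```

```bash
python3 o.py
```

```text
18.0 pos [ 0.4334 -0.0024  0.0789] yaw 0.362 F [0.09 0.19 0.31] M [0.001 0.03  0.039] op 0.0074
```

Emit:
{"fn": "step_arm", "kwargs": {
  "targets": [
    {"travel": [0,0,-0.004],"angular": [0,0,0],"gripper": 0},
    {"travel": [0,0,-0.008],"angular": [0,0,0],"gripper": 0},
    {"travel": [0,0,-0.012],"angular": [0,0,0],"gripper": 0},
    {"travel": [0,0,-0.016],"angular": [0,0,0],"gripper": 0}
  ]
}}

```text
t: 18.4
tool_pos: [0.4348, -0.0025, 0.0711]
tool_rot: [1.784, 2.585, 0.0]
contact_force: [0.2, 0.5, -1.4]
opening: 0.0069
grip_force: 60.8
```

```bash
python3 o.py
```

```text
18.4 pos [ 0.4348 -0.0025  0.0711] yaw 0.3624 F [ 0.19  0.49 -1.43] M [-0.02  -0.03   0.001] op 0.0069
```

Emit:
{"fn": "step_arm", "kwargs": {
  "targets": [
    {"travel": [0,0,-0.006],"angular": [0,0,0],"gripper": 0},
    {"travel": [0,0,-0.012],"angular": [0,0,0],"gripper": 0},
    {"travel": [0,0,-0.017],"angular": [0,0,0],"gripper": 0},
    {"travel": [0,0,-0.022],"angular": [0,0,0],"gripper": 0},
    {"travel": [0,0,-0.024],"angular": [0,0,0],"gripper": 0}
  ]
}}

```text
t: 18.9
tool_pos: [0.4343, -0.0024, 0.0562]
tool_rot: [-1.784, -2.585, 0.001]
contact_force: [-0.1, -0.6, -0.7]
opening: 0.0073
grip_force: 60.8
```

```bash
python3 o.py
```

```text
18.9 pos [ 0.4343 -0.0024  0.0562] yaw 0.3623 F [-0.07 -0.63 -0.74] M [-0.014  0.021 -0.01 ] op 0.0073
```

Emit:
{"fn": "step_arm", "kwargs": {
  "targets": [
    {"travel": [0,0,-0.002],"angular": [0,0,0],"gripper": 0},
    {"travel": [0,0,-0.003],"angular": [0,0,0],"gripper": 0},
    {"travel": [0,0,-0.003],"angular": [0,0,0],"gripper": 0}
  ]
}}

```text
t: 19.2
tool_pos: [0.4346, -0.0024, 0.0549]
tool_rot: [1.785, 2.585, 0.0]
contact_force: [0.3, 0.1, -1.0]
opening: 0.0072
grip_force: 60.8
```

```bash
python3 o.py
```

```text
19.2 pos [ 0.4346 -0.0024  0.0549] yaw 0.3624 F [ 0.31  0.07 -1.04] M [-0.033 -0.002 -0.021] op 0.0072
```

Emit:
{"fn": "step_arm", "kwargs": {
  "targets": [
    {"travel": [0,0,-0.001],"angular": [0,0,0],"gripper": 0},
    {"travel": [0,0,-0.002],"angular": [0,0,0],"gripper": 0},
    {"travel": [0,0,-0.003],"angular": [0,0,0],"gripper": 0},
    {"travel": [0,0,-0.003],"angular": [0,0,0],"gripper": 0}
  ]
}}

```text
t: 19.6
tool_pos: [0.4345, -0.0024, 0.053]
tool_rot: [-1.785, -2.585, 0.0]
contact_force: [0.3, -0.0, -0.3]
opening: 0.0072
grip_force: 60.8
```

```bash
python3 o.py
```

```text
19.6 pos [ 0.4345 -0.0024  0.053 ] yaw 0.3623 F [ 0.29 -0.04 -0.28] M [ 0.018 -0.041  0.004] op 0.0072
```

Emit:
{"fn": "step_arm", "kwargs": {
  "targets": [
    {"travel": [0,0,-0.001],"angular": [0,0,0],"gripper": 0},
    {"travel": [0,0,-0.001],"angular": [0,0,0],"gripper": 0}
  ]
}}

```text
t: 19.8
tool_pos: [0.4346, -0.0025, 0.0524]
tool_rot: [-1.785, -2.585, 0.0]
contact_force: [-0.3, 0.3, -0.8]
opening: 0.0074
grip_force: 60.8
```

```bash
python3 o.py
```

```text
19.8 pos [ 0.4346 -0.0025  0.0524] yaw 0.3623 F [-0.27  0.27 -0.82] M [-0.045 -0.004  0.011] op 0.0074
```

Emit:
{"fn": "step_arm", "kwargs": {
  "targets": [
    {"travel": [0,0,-0.001],"angular": [0,0,0],"gripper": 0},
    {"travel": [0,0,-0.001],"angular": [0,0,0],"gripper": 0.3},
    {"travel": [0,0,-0.001],"angular": [0,0,0],"gripper": 0.5},
    {"travel": [0,0,-0.001],"angular": [0,0,0],"gripper": 0.5},
    {"travel": [0,0,-0.001],"angular": [0,0,0],"gripper": 0.5},
    {"travel": [0,0,0.03],"angular": [0,0,0],"gripper": 0.5},
    {"travel": [0,0,0.09],"angular": [0,0,0],"gripper": 0.5},
    {"travel": [0,0,0.16],"angular": [0,0,0],"gripper": 0.5},
    {"travel": [0,0,0.25],"angular": [0,0,0],"gripper": 0.5},
    {"travel": [0,0,0.25],"angular": [0,0,0],"gripper": 0.5}
  ]
}}

```text
t: 20.8
tool_pos: [0.4384, -0.0031, 0.2105]
tool_rot: [1.778, 2.575, 0.009]
contact_force: [-0.1, 0.1, 0.3]
opening: 0.0425
grip_force: 0.0
```

```bash
python3 o.py
python3 - <<'E'
from h import *
s=ctrl.get_image("side")["img"][:,:,::-1].copy()
f=lambda i,x,y,w,h:cv2.resize(i[y:y+h,x:x+w],(400,300),interpolation=cv2.INTER_CUBIC)
cv2.imwrite("pics/s5.png",np.hstack([f(s,350,185,64,48),f(s,140,130,300,225)]))
E
```

```text
20.8 pos [ 0.4384 -0.0031  0.2105] yaw 0.3624 F [-0.09  0.14  0.34] M [ 0.012 -0.017  0.031] op 0.0425
```

View pics/s5.png

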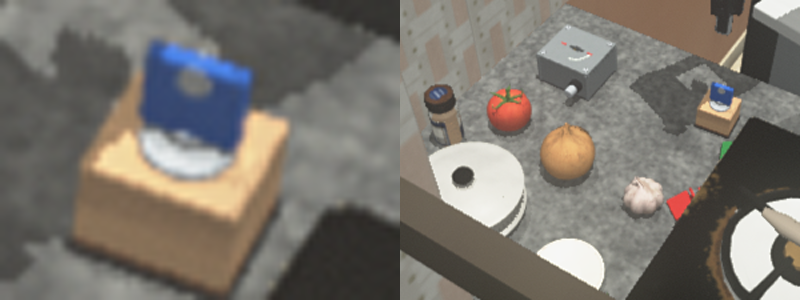

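The blue key stands upright in its stand with the collar on the wood (crop 195,110), and the vegetables have not moved. The red and green look-alikes (crop 682,205 and 728,150) had already moved by my first close-up, before the key was grasped, and I felt no contact. I'm handing the job in.

```bash
python3 -c "
from station import ctrl
print(ctrl.finish_job())"
```

```text
the job is handed in; nothing more can be done
None
```

I took the blue key from its stand, seated it in the lock and turned it clockwise firmly onto the stop, then back until the home end was felt; it was then drawn straight out and is standing in its stand again, handed in at about 21 s with light forces throughout (the red and green look-alike keys shifted early on, with no contact felt).

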